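# Load the clamshell press and hold its sprung lid at the ready

## Task

Raise the lid of the little clamshell press past its balance point so that its springs hold it open, then lay the cork disc flat on the round bottom plate and the wooden blank on top of it, both centred on the plate. Then take the lid by its handle, bring it back down over the balance point and finish while still holding it there, at rest just below that point and no more than ten degrees below it, ready to be closed on the stack. Leave everything else on the table where it is.

Things in the scene. Friction and masses are not known exactly. Their poses are not given: they have to be found in the camera images.
- lid (a joint): Opening angle of the lid in rad: 0 = shut, growing as its front rises, stop at 1.40. Hinge springs carry most of its weight; the balance point is always at 0.90 (52 degrees): below it the lid sinks shut by itself, above it the springs lift it and hold it against the stop. Felt at the handle along its path: 4.3 N down at 0, 0.9 N down at 0.80, 0.9 N up at 1.0, 5 N up at 1.40, plus slight damping.
- hinge (a point): The middle of the lid's hinge axis, 80 mm above the table. Its axes are those of the press, which is fixed to the table at a yaw of its own: x from the front (handle) to the rear (hinge), y along the hinge axis, z up.
- handle (a point): The middle of the handle: a round bar, 16 mm in diameter, 92 mm long, parallel to the hinge axis, across the lid's front on a steel arm at each end. In the hinge's frame it lies at x -228, z +40 mm when shut and turns about the hinge with the lid (its axes too). Shut, it is 120 mm above the table, 40 mm clear of the lid's round cover behind it, whose rim is 104 mm above the table.
- plate (a point): Centre of the upper face of the round bottom plate: rubber-faced, level, 120 mm diameter, 50 mm above the table, 120 mm in front of the hinge axis; axes as the hinge's. The shut lid's platen is 20 mm above it. With the lid at its stop, the lid stands behind it, leaning slightly forward: its nearest parts are about 80 mm behind the plate's centre.
- cork_center (a point): The centre of the loose cork disc, 64 mm in diameter, 8 mm thick, about 20 g, lying flat on the table; z up, it is 4 mm above its underside. The larger and thinner of the two discs.
- blank_center (a point): The centre of the loose wooden blank, a disc 54 mm in diameter, 10 mm thick, about 25 g, with a slightly raised rim around its upper face, lying flat on the table; z up, it is 5 mm above its underside. The smaller and thicker disc.
- cup: Paper cup, 74 mm across at the rim, 90 mm high; origin at the centre of its underside. To be left alone.
- paintpot: Paint pot with a screw cap, 54 mm diameter, 70 mm high; origin at the centre of its underside. To be left alone.
- glue: White glue bottle, 48 mm diameter, 130 mm high; origin at the centre of its underside. To be left alone.
- tape: Roll of tape lying flat: a ring 84 mm across, 68 mm inside, 20 mm high; origin at the centre of its underside. To be left alone.
- sponge: Painting sponge, a block 55 by 35 by 25 mm; origin at the centre of its underside. To be left alone.
- brush: Paint brush lying along its x, 190 mm long. To be left alone.
- stamp: Wooden printing block, 45 by 45 by 30 mm; origin at the centre of its underside. To be left alone.
Mind the look-alikes: they are no part of the job. What is shaped like the part that bears blank_center but green, red or white is not meant.

How it is judged:
On the way, in this order (a step that is already met when the one before it is completed fails the run):
1. the lid is raised past its balance point (value of joint lid above 1 rad), for 0.2 s.
2. with the lid standing open, the cork disc lies flat and centred on the bottom plate, the wooden blank flat and centred on the cork, and both are let go (value of joint lid above 0.95 rad and horizontal distance between cork_center and plate below 0.01 m and z of cork_center in the frame of plate between 0.001 and 0.007 m and angle between each of cork_center, blank_center's own z axis and vertical below 0.08 rad and horizontal distance between blank_center and cork_center below 0.008 m and z of blank_center in the frame of cork_center between 0.006 and 0.012 m and contact force between the fingers and cork below 0.2 N and contact force between the fingers and blank below 0.2 N and linear speed of each of cork, blank below 0.03 m/s), for 0.2 s.
At the end, for the whole second after the job is handed in: the lid is held by the fingers, at rest, just below its balance point (joint between 0.71 and 0.885 rad, balance at 0.90), carried by nothing else; the cork disc lies flat on the bottom plate within 10 mm of its centre, the wooden blank flat on the cork within 8 mm of the cork's centre, both let go (value of joint lid between 0.71 and 0.885 rad and velocity of joint lid between -0.05 and 0.05 rad/s and contact force between the fingers and lid above 0.1 N and contact force between lid and blank below 0.1 N and contact force between lid and cork below 0.1 N and horizontal distance between cork_center and plate below 0.01 m and z of cork_center in the frame of plate between 0.001 and 0.007 m and angle between each of cork_center, blank_center's own z axis and vertical below 0.08 rad and horizontal distance between blank_center and cork_center below 0.008 m and z of blank_center in the frame of cork_center between 0.006 and 0.012 m and contact force between the fingers and cork below 0.2 N and contact force between the fingers and blank below 0.2 N and linear speed of each of cork, blank below 0.03 m/s); the arm keeps its last pose, push and grip.
It fails at once if a thing that is not part of the job (cup, paint pot, glue bottle, tape, sponge, brush, printing block) was moved by more than 40 mm (distance of any of cup, paintpot, glue, tape, sponge, brush, stamp from where it was at the start of the episode above 0.04 m).
It also fails if it takes over 69 s, if anything falls off the work surface, if the arm or the gripper's body presses on something with over 40 N, if the wrist force passes 120 N, or if a joint passes its speed limit or range.

## Robot

A 6-joint arm with a two-finger parallel gripper is mounted at the origin on the work surface. World frame = base frame: x ahead of the robot, y to its left, z up, the work surface at z = 0. Lengths are in m, angles in rad, forces in N, time in s.
With the tool pointing down it reaches from about 0.35 to 0.725 m from the base axis. Payload 4.3 kg.
Tool frame: the origin (TCP) lies on the mounting face of the last link; the fingertips stand 173 mm ahead of it and the grasp point (between the pads) lies 155 mm ahead of it; z points along the fingers, y is the line along which they close (so a half turn about z gives the same grasp; the last joint's range is limited). The gripper opens to 85 mm and grips with 20 to 120 N. Pads are 22 mm wide; open, the fingers measure 114 mm over their backs; the gripper's body (76 mm by 85 mm) begins 54 mm behind the grasp point. The pads swing forward as they close: fully open they stand 13 mm farther back than shut.
Start: joints at [1.143, 0.377, 0.081, 1.274, 0, 1.46], TCP at [0.18, 0.546, 0.405] pointing down, gripper open.
Joint ranges: [-2.72, 2.72], [-0.84, 1.66], [-1.02, 1.22], [-1.77, 2.12], [-1.37, 1.28], [-3.14, 3.14]. Speed limits (rad/s): [2.57, 2.57, 3.14, 3.14, 3.14, 3.14].

## Interface

Orientations are given as a 3x3 rotation matrix whose columns are the frame's x, y, z axes.
In Python, from station import bot gives the robot as it stands.
- The arm moves only by the tool play_rows, never from a script. Its argument "series" is a list of rows, each an object with "delta_pos": the shift along the tool's x, y, z scaled (see below), a list of three; "angular": the turn, a rotation vector about the tool's x, y, z scaled (see below), a list of three. A call has 1 to 10 rows; each row shifts and turns the commanded pose from where the row before left it, along the tool's axes as they then stand; what a row does not reach is not made up. The controller multiplies each number of a shift by 40 mm and each number of a turn by 4 degrees. A row lasts 1/8 s, in which the tool goes at most 62.5 mm and 10.7 degrees, less where a joint would pass 70% of its speed; a pose out of reach is approached as far as the arm can. A call with a number of a shift or a turn outside -1 to 1 is refused whole. A call with a gripper value outside its range is refused whole. "gripper" is the closure, from 0 (fully open) to 1 (shut), set as the call begins (left out, the last holds). The fingers move at their own pace and stop on an object; "force" is the grip in N (left out, the last holds). Time passes only in rows, so rows that do not move let the fingers close. It gives the time, the measured TCP pose, the force, the opening and the grip force at its end, in the units of the state.
- bot.get_state(): the state, without advancing time (a new reading comes with each control period).
- bot.snapshot(name): name is "scene" or "side" or "wrist"; returns a dict with "pixels" (400x640x3 uint8, blue, green, red), "z_map" (400x640 float32, m along the optical axis (not along the pixel's ray), 0 where there is no reading), "fx", "fy", "cx", "cy" (pixels), "view" (4x4, takes a point from world to camera coordinates); the wrist camera has in their place "mount" (4x4, takes a point from camera to tool coordinates, whose origin is the TCP and whose axes are the flange's). Camera axes: x right, y down, z forward; pixel columns grow to the right and rows downward; lengths in m; the calibration is good to about 2 mm. A picture is of the moment at which its call begins: read the wrist's pose just before it.
- bot.job_done(): hands the job in; it is judged then, once.
Trained networks look in a picture, given as the dict that the camera call returned (one of the last four; its "shot" number tells which), for a name from the list of things; names that differ only in an ending like _2 or _b are one class to them, and where a whole thing is asked for, a point or a joint stands for the part that bears it (a point fixed in the world has none). Each returns a list of dicts, best first, with "score" (0 to 1); they miss things now and then, are a little off and sometimes report something else, mostly with a low value. They report only what shows in the picture. A call takes as long as a camera call. They do not tell look-alikes from the thing itself.
- bot.find_in(label, picture): "position" ([column, row] in pixels, amid what is visible of it).
The state is a dict: "time": time; "joint_pos": joint angles; "joint_velocities": joint speeds; "effort": joint torques, N m; "tcp_pos": TCP position; "tool_rot": TCP orientation; "ft_force": force on the tool from outside, world axes, zero at the start; "moment": the same for the moment, N m; "finger_gap": finger opening in m; "grip_force": force on a finger pad.
Only numpy, scipy, OpenCV 4.12 (cv2) and the standard library are available. Lean on these libraries where they do the work, as an engineer would, in place of code of your own. Each camera call takes 0.05 s, during which the arm holds its last target. There are 200 camera calls.

## Working session

There is one attempt and no reset: what is moved stays moved. The work goes in short steps, Python scripts to look and compute and a tool call to move; the robot and the scene stay as the last step left them, time stands still between calls to the robot, and variables do not carry over. Pictures are saved under pics/ and viewed, at most 10 in all, crops included, and the job is handed in when it is done.

Besides the shell and the picture viewer there is one more tool, called after ">>>" by a JSON object that holds its "name" and its "arguments". play_rows: Moves the arm, as the interface text tells. Its arguments: {"type":"object","properties":{"series":{"type":"array","items":{"type":"object","properties":{"delta_pos":{"type":"array","items":{"type":"number","minimum":-1,"maximum":1}},"angular":{"type":"array","items":{"type":"number","minimum":-1,"maximum":1}}}}},"gripper":{"type":"number"},"force":{"type":"number"}},"required":["series"]}

```bash
mkdir -p pics; cat > h.py <<'E'
import numpy as np, cv2
from station import bot
def world(pic,u,v,T=None,z=None):
    u=int(round(u));v=int(round(v))
    d=pic["z_map"][max(v-1,0):v+2,max(u-1,0):u+2]; d=np.median(d[d>0]) if (d>0).any() else np.nan
    p=np.array([(u-pic["cx"])/pic["fx"]*d,(v-pic["cy"])/pic["fy"]*d,d,1])
    return (c2w(pic,T)@p)[:3]
def c2w(pic,T=None):
    if "view" in pic: return np.linalg.inv(pic["view"])
    return T@pic["mount"]
def toolT(s):
    T=np.eye(4);T[:3,:3]=s["tool_rot"];T[:3,3]=s["tcp_pos"];return T
def cloud(pic,T=None):
    d=pic["z_map"];v,u=np.indices(d.shape)
    P=np.stack([(u-pic["cx"])/pic["fx"]*d,(v-pic["cy"])/pic["fy"]*d,d],-1)
    M=c2w(pic,T);W=P@M[:3,:3].T+M[:3,3];W[d<=0]=np.nan
    return W
E
python3 - <<'E'
from h import *
np.set_printoptions(precision=3,suppress=True)
s=bot.get_state();print(s["time"],s["tcp_pos"],s["tool_rot"],s["ft_force"])
for n in ["scene","side"]:
    p=bot.snapshot(n);cv2.imwrite(f"pics/{n}0.png",p["pixels"])
    for l in ["handle","plate","hinge","lid","cork_center","blank_center","cup","paintpot","glue","tape","sponge","brush","stamp"]:
        for r in bot.find_in(l,p)[:4]:
            print(n,l,round(r["score"],2),np.round(r["position"]),world(p,*r["position"]))
E
```

```text
0.0 [0.18  0.546 0.404] [[-0.95   0.312 -0.001]
 [ 0.312  0.95  -0.002]
 [ 0.    -0.002 -1.   ]] [ 0.126 -0.972 -0.561]
scene handle 0.65 [330. 207.] [0.567 0.025 0.112]
scene plate 0.74 [327. 239.] [ 0.658 -0.002  0.091]
scene hinge 0.56 [327. 238.] [ 0.656 -0.001  0.093]
scene lid 0.69 [325. 238.] [ 0.646 -0.005  0.083]
scene lid 0.65 [329. 208.] [0.57  0.022 0.112]
scene cork_center 0.77 [404. 205.] [0.5   0.274 0.007]
scene cork_center 0.39 [221. 233.] [ 0.507 -0.281  0.008]
scene blank_center 0.73 [260. 238.] [ 0.549 -0.172  0.009]
scene blank_center 0.63 [244. 210.] [ 0.428 -0.211  0.01 ]
scene blank_center 0.57 [186. 228.] [ 0.47  -0.38   0.011]
scene blank_center 0.5 [222. 233.] [ 0.508 -0.278  0.008]
scene cup 0.83 [440. 239.] [0.666 0.314 0.029]
scene paintpot 0.65 [209. 275.] [ 0.688 -0.301  0.059]
scene glue 0.59 [168. 249.] [ 0.602 -0.399  0.079]
scene tape 0.95 [465. 212.] [0.562 0.446 0.005]
scene tape 0.73 [167. 249.] [ 0.603 -0.401  0.081]
scene tape 0.39 [330. 238.] [0.668 0.004 0.105]
scene sponge 0.54 [411. 170.] [0.36  0.348 0.023]
scene brush 0.74 [184. 197.] [ 
[... 341 characters left out ...]
6. 166.] [0.492 0.277 0.007]
side blank_center 0.81 [376. 252.] [ 0.547 -0.177  0.008]
side blank_center 0.74 [332. 187.] [0.533 0.016 0.108]
side blank_center 0.71 [401. 328.] [ 0.456 -0.388  0.009]
side blank_center 0.56 [345. 283.] [ 0.419 -0.209  0.008]
side cup 0.84 [322. 130.] [0.67  0.273 0.077]
side paintpot 0.78 [440. 258.] [ 0.642 -0.314  0.065]
side glue 0.61 [449. 302.] [ 0.562 -0.424  0.08 ]
side tape 0.71 [280. 126.] [0.609 0.453 0.002]
side sponge 0.59 [221. 169.] [0.332 0.348 0.025]
side brush 0.6 [364. 357.] [ 0.335 -0.4    0.019]
side stamp 0.75 [345. 192.] [ 0.554 -0.018  0.105]
side stamp 0.58 [250. 151.] [0.449 0.371 0.025]
side stamp 0.44 [278. 134.] [0.581 0.419 0.002]
```

View pics/scene0.png

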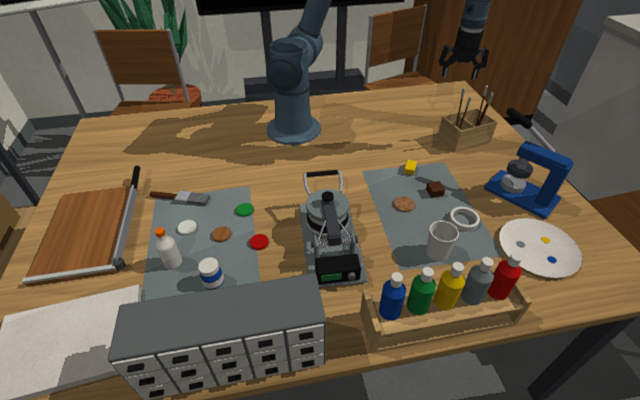

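View pics/side0.png

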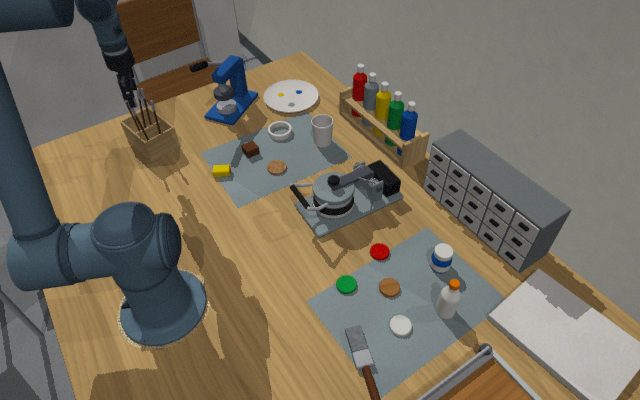

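The scene picture shows the press at (330,220) with its black handle bar at (322,174). The brown cork is at (404,205) and the wooden blank at (222,233). Green (244,210), red (260,241) and white (186,228) are decoys. Next I fit the press pose.

```bash
python3 - <<'E'
from h import *
np.set_printoptions(precision=3,suppress=True)
for n,(u0,u1,v0,v1) in {"scene":(298,348,166,182),"side":(284,318,178,214)}.items():
    p=bot.snapshot(n);W=cloud(p);px=p["pixels"]
    m=np.zeros(W.shape[:2],bool);m[v0:v1,u0:u1]=1
    m&=(px.max(-1)<60)&(W[...,2]>.105)&(W[...,2]<.14)
    Q=W[m];c=np.median(Q,0);U=np.linalg.svd(Q[:,:2]-Q[:,:2].mean(0))[2][0]
    t=(Q[:,:2]-c[:2])@U
    print(n,m.sum(),Q.mean(0),c,"dir",U,np.percentile(t,[1,99]),"mid",c[:2]+U*np.mean(np.percentile(t,[1,99])),np.percentile(Q[:,2],[5,95]))
    # base plate & all press points
    m2=(W[...,2]>.09)&(W[...,2]<.112)&(abs(W[...,0]-.62)<.15)&(abs(W[...,1])<.09)
    print(" lid pts",m2.sum(),W[m2].mean(0))
    for lab,c0,zr in (("cork",(.5,.274),(.004,.013)),("blank",(.507,-.28),(.004,.016))):
        m3=(np.hypot(W[...,0]-c0[0],W[...,1]-c0[1])<.05)&(W[...,2]>zr[0])&(W[...,2]<zr[1])
        hsv=cv2.cvtColor(px,cv2.COLOR_BGR2HSV);m3&=(hsv[...,1]>90)
        q=W[m3];print(" ",lab,m3.sum(),(np.percentile(q,2,0)+np.percentile(q,98,0))/2,np.ptp(q,axis=0),np.median(px[m3],0))
s=bot.get_state();print(s["time"])
E
```

```text
scene 127 [0.438 0.028 0.125] [0.438 0.027 0.125] dir [-0.058 -0.998] [-0.045  0.042] mid [0.438 0.028] [0.121 0.129]
 lid pts 1383 [0.577 0.02  0.104]
  cork 238 [0.493 0.276 0.008] [0.065 0.062 0.008] [ 59.   93.  130.5]
  blank 221 [ 0.51  -0.28   0.009] [0.054 0.051 0.009] [ 42.  82. 127.]
side 137 [0.431 0.026 0.125] [0.43  0.026 0.125] dir [-0.058 -0.998] [-0.045  0.043] mid [0.43  0.028] [0.121 0.129]
 lid pts 1286 [0.554 0.013 0.103]
  cork 194 [0.491 0.275 0.008] [0.062 0.062 0.009] [ 71. 109. 147.]
  blank 303 [ 0.507 -0.282  0.009] [0.052 0.054 0.011] [ 50.  97. 141.]
1.5
```

```bash
cat >> h.py <<'E'
from scipy.spatial.transform import Rotation as Rn
np.set_printoptions(precision=3,suppress=True)
def down(yaw):  # yaw of tool x
    x=np.array([np.cos(yaw),np.sin(yaw),0]);z=np.array([0,0,-1.]);return np.c_[x,np.cross(z,x),z]
def plan(p1,R1,n,p0=None,R0=None):
    s=bot.get_state()
    p0=s["tcp_pos"] if p0 is None else p0;R0=s["tool_rot"] if R0 is None else R0
    p0=np.array(p0);R0=np.array(R0)
    w=Rn.from_matrix(R0.T@R1).as_rotvec()/n
    S=sum(Rn.from_rotvec(k*w).as_matrix() for k in range(n))
    d=np.linalg.solve(S,R0.T@(np.array(p1)-p0))
    dr=np.round(d/.04,2);wr=np.round(np.degrees(w)/4,2)
    e=R0@S@(dr*.04)+p0
    print(f"n={n} delta_pos",dr,"angular",wr,"end",e)
    return e
E
python3 - <<'E'
from h import *
plan([.434,.028,.40],down(np.pi/2-.058),20)
p=bot.snapshot("wrist");print(p["mount"],p["fx"])
E
```

```text
n=20 delta_pos [-0.76 -0.13  0.01] angular [ 0.   -0.    0.94] end [0.435 0.032 0.397]
[[ 0.    -0.958 -0.288  0.075]
 [ 1.     0.     0.001  0.001]
 [-0.001 -0.288  0.958  0.032]
 [ 0.     0.     0.     1.   ]] 291.2630184501438
```

>>> {"name": "play_rows", "arguments": {"series": [{"delta_pos":[-0.76,-0.13,0.0],"angular":[0,0,0.94]},{"delta_pos":[-0.76,-0.13,0.0],"angular":[0,0,0.94]},{"delta_pos":[-0.76,-0.13,0.0],"angular":[0,0,0.94]},{"delta_pos":[-0.76,-0.13,0.0],"angular":[0,0,0.94]},{"delta_pos":[-0.76,-0.13,0.0],"angular":[0,0,0.94]},{"delta_pos":[-0.76,-0.13,0.0],"angular":[0,0,0.94]},{"delta_pos":[-0.76,-0.13,0.0],"angular":[0,0,0.94]},{"delta_pos":[-0.76,-0.13,0.0],"angular":[0,0,0.94]},{"delta_pos":[-0.76,-0.13,0.0],"angular":[0,0,0.94]},{"delta_pos":[-0.76,-0.13,0.0],"angular":[0,0,0.94]}], "gripper": 0.3, "force": 40}}

```text
time: 2.8
tcp_pos: [0.3951, 0.3318, 0.4048]
tool_rot: [[-0.56, 0.828, 0.0], [0.828, 0.56, 0.0], [-0.0, 0.0, -1.0]]
ft_force: [0.3, 0.8, -0.1]
finger_gap: 0.0595
grip_force: 0.0
```

>>> {"name": "play_rows", "arguments": {"series": [{"delta_pos":[-0.76,-0.13,0.0],"angular":[0,0,0.94]},{"delta_pos":[-0.76,-0.13,0.0],"angular":[0,0,0.94]},{"delta_pos":[-0.76,-0.13,0.0],"angular":[0,0,0.94]},{"delta_pos":[-0.76,-0.13,0.0],"angular":[0,0,0.94]},{"delta_pos":[-0.76,-0.13,0.0],"angular":[0,0,0.94]},{"delta_pos":[-0.76,-0.13,0.0],"angular":[0,0,0.94]},{"delta_pos":[-0.76,-0.13,0.0],"angular":[0,0,0.94]},{"delta_pos":[-0.76,-0.13,0.0],"angular":[0,0,0.94]},{"delta_pos":[-0.76,-0.13,0.0],"angular":[0,0,0.94]},{"delta_pos":[-0.76,-0.13,0.0],"angular":[0,0,0.94]}]}}

```text
time: 4.05
tcp_pos: [0.4343, 0.0313, 0.4048]
tool_rot: [[0.062, 0.998, 0.001], [0.998, -0.062, -0.0], [0.0, 0.001, -1.0]]
ft_force: [1.2, -0.1, 0.5]
finger_gap: 0.0599
grip_force: 0.0
```

```bash
python3 - <<'E'
from h import *
s=bot.get_state();T=toolT(s);p=bot.snapshot("wrist");s=bot.get_state();print(s["time"],s["tcp_pos"],s["tool_rot"][:,0],s["finger_gap"])
cv2.imwrite("pics/w1.png",p["pixels"])
W=cloud(p,T);px=p["pixels"]
m=(px.max(-1)<60)&(W[...,2]>.108)&(W[...,2]<.14)&(abs(W[...,0]-.434)<.025)&(abs(W[...,1]-.028)<.06)
Q=W[m];U=np.linalg.svd(Q[:,:2]-Q[:,:2].mean(0),full_matrices=False)[2][0];c=np.median(Q,0);t=(Q[:,:2]-c[:2])@U
r=np.percentile(t,[.5,99.5]);print(m.sum(),c,U,r,c[:2]+U*r.mean(),np.percentile(Q[:,2],[2,98]))
E
```

```text
4.1 [0.434 0.029 0.405] [ 0.066  0.998 -0.003] 0.059963556550602294
1571 [0.432 0.035 0.125] [-0.059 -0.998] [-0.04   0.049] [0.432 0.031] [0.121 0.127]
```

View pics/w1.png

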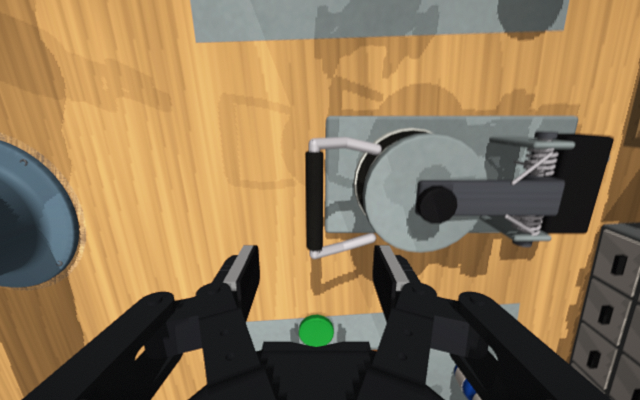

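The wrist view shows the bar at (314,200), vertical in the picture, lying between the finger planes and 40 mm from the cover at (420,195). I go down and grip it.

>>> {"name": "play_rows", "arguments": {"series": [{"delta_pos":[0,-0.05,0.6]},{"delta_pos":[0,0,0.7]},{"delta_pos":[0,0,0.7]},{"delta_pos":[0,0,0.7]},{"delta_pos":[0,0,0.5]},{"delta_pos":[0,0,0]}], "gripper": 0.47}}

```text
$.series[0]: bad value
```

>>> {"name": "play_rows", "arguments": {"series": [{"delta_pos":[0,0,0]},{"delta_pos":[0,0,0]},{"delta_pos":[0,0,0]},{"delta_pos":[0,0,0]}], "gripper": 1.0, "force": 30}}

```text
$.series[0]: bad value
```

>>> {"name": "play_rows", "arguments": {"series": [{"delta_pos":[0,-0.05,0.6],"angular":[0,0,0]},{"delta_pos":[0,0,0.7],"angular":[0,0,0]},{"delta_pos":[0,0,0.7],"angular":[0,0,0]},{"delta_pos":[0,0,0.7],"angular":[0,0,0]},{"delta_pos":[0,0,0.5],"angular":[0,0,0]},{"delta_pos":[0,0,0],"angular":[0,0,0]}], "gripper": 0.47}}

```text
time: 4.85
tcp_pos: [0.4315, 0.0326, 0.2755]
tool_rot: [[0.059, 0.998, -0.003], [0.998, -0.059, 0.0], [0.0, -0.003, -1.0]]
ft_force: [-0.4, 0.3, -0.1]
finger_gap: 0.0452
grip_force: 0.0
```

>>> {"name": "play_rows", "arguments": {"series": [{"delta_pos":[0,0,0],"angular":[0,0,0]},{"delta_pos":[0,0,0],"angular":[0,0,0]},{"delta_pos":[0,0,0],"angular":[0,0,0]},{"delta_pos":[0,0,0],"angular":[0,0,0]}], "gripper": 1.0, "force": 30}}

```text
time: 5.35
tcp_pos: [0.4327, 0.0324, 0.2776]
tool_rot: [[0.059, 0.998, 0.002], [0.998, -0.059, 0.0], [0.0, 0.002, -1.0]]
ft_force: [-2.6, -0.6, 6.9]
finger_gap: 0.0151
grip_force: 29.6
```

>>> {"name": "play_rows", "arguments": {"series": [{"delta_pos":[0,0.12,-0.49],"angular":[0,0,0]},{"delta_pos":[0,0.15,-0.48],"angular":[0,0,0]},{"delta_pos":[0,0.2,-0.46],"angular":[0,0,0]},{"delta_pos":[0,0.23,-0.45],"angular":[0,0,0]},{"delta_pos":[0,0.27,-0.42],"angular":[0,0,0]},{"delta_pos":[0,0.31,-0.4],"angular":[0,0,0]},{"delta_pos":[0,0.34,-0.37],"angular":[0,0,0]},{"delta_pos":[0,0.37,-0.34],"angular":[0,0,0]}], "force": 25}}

```text
time: 6.35
tcp_pos: [0.5065, 0.0281, 0.4126]
tool_rot: [[0.059, 0.998, -0.016], [0.998, -0.059, 0.001], [-0.0, -0.016, -1.0]]
ft_force: [-22.9, 0.2, 16.1]
finger_gap: 0.0151
grip_force: 28.0
```

```bash
python3 - <<'E'
from h import *
s=bot.get_state();print(s["tcp_pos"],s["tool_rot"],s["joint_pos"])
g=np.array(s["tcp_pos"])+.155*np.array(s["tool_rot"])[:,2]
h=np.array([.660,.0165,.08]);d=g-h;X=np.array([.9983,-.058,0])
a=np.arctan2(d[2],-d@X);print("phi",np.degrees(a),"theta",a-.1737,"R",np.hypot(d[2],d@X))
E
```

```text
[0.506 0.028 0.413] [[ 0.059  0.998 -0.016]
 [ 0.998 -0.059  0.001]
 [-0.    -0.016 -1.   ]] [-0.069  0.246 -0.082  1.259 -0.001  1.56 ]
phi 48.624250538631514 theta 0.6749532682137462 R 0.23670452261251032
```

>>> {"name": "play_rows", "arguments": {"series": [{"delta_pos":[0,0.32,-0.36],"angular":[0,0,0]},{"delta_pos":[0,0.37,-0.32],"angular":[0,0,0]},{"delta_pos":[0,0.43,-0.26],"angular":[0,0,0]},{"delta_pos":[0,0.45,-0.22],"angular":[0,0,0]},{"delta_pos":[0,0.47,-0.17],"angular":[0,0,0]},{"delta_pos":[0,0.48,-0.13],"angular":[0,0,0]}]}}

```text
time: 7.1
tcp_pos: [0.6128, 0.0217, 0.4729]
tool_rot: [[0.059, 0.998, 0.001], [0.998, -0.059, 0.0], [0.0, 0.001, -1.0]]
ft_force: [-0.0, 0.2, 4.8]
finger_gap: 0.0153
grip_force: 25.9
```

```bash
python3 - <<'E'
from h import *
s=bot.get_state();print(s["tcp_pos"],s["tool_rot"],s["joint_pos"])
g=np.array(s["tcp_pos"])+.155*np.array(s["tool_rot"])[:,2]
h=np.array([.660,.0165,.08]);d=g-h;X=np.array([.9983,-.058,0])
a=np.arctan2(d[2],-d@X);print("phi",np.degrees(a),"theta",a-.1737,"R",np.hypot(d[2],d@X))
E
```

```text
[0.613 0.022 0.473] [[ 0.059  0.998  0.001]
 [ 0.998 -0.059  0.   ]
 [ 0.     0.001 -1.   ]] [-0.068  0.461  0.383  1.492  0.     1.562]
phi 78.78090884291214 theta 1.201286247022333 R 0.24248651490736228
```

>>> {"name": "play_rows", "arguments": {"series": [{"delta_pos":[0,0.45,-0.05],"angular":[0,0,0]},{"delta_pos":[0,0.35,0],"angular":[0,0,0]},{"delta_pos":[0,0,0],"angular":[0,0,0]}]}}

```text
time: 7.48
tcp_pos: [0.6467, 0.0196, 0.4762]
tool_rot: [[0.06, 0.998, 0.01], [0.998, -0.06, -0.0], [0.0, 0.009, -1.0]]
ft_force: [2.8, 0.2, 6.2]
finger_gap: 0.0151
grip_force: 26.8
```

>>> {"name": "play_rows", "arguments": {"series": [{"delta_pos":[0,0,0],"angular":[0,0,0]},{"delta_pos":[0,0,0],"angular":[0,0,0]},{"delta_pos":[0,0,0],"angular":[0,0,0]},{"delta_pos":[0,0,0],"angular":[0,0,0]}], "gripper": 0.4}}

```text
time: 7.98
tcp_pos: [0.6441, 0.0198, 0.4728]
tool_rot: [[0.06, 0.998, -0.002], [0.998, -0.06, 0.0], [0.0, -0.002, -1.0]]
ft_force: [0.6, -0.3, 0.0]
finger_gap: 0.0512
grip_force: 0.6
```

>>> {"name": "play_rows", "arguments": {"series": [{"delta_pos":[0,0,-0.6],"angular":[0,0,0]},{"delta_pos":[0,0,-0.8],"angular":[0,0,0]},{"delta_pos":[0,0,-0.6],"angular":[0,0,0]}]}}

```text
time: 8.35
tcp_pos: [0.6437, 0.0199, 0.5548]
tool_rot: [[0.059, 0.998, -0.001], [0.998, -0.059, 0.0], [0.0, -0.001, -1.0]]
ft_force: [0.1, -0.3, 0.1]
finger_gap: 0.0513
grip_force: 0.0
```

```bash
python3 - <<'E'
from h import *
s=bot.get_state();print(s["time"],s["tcp_pos"],s["joint_pos"])
p=bot.snapshot("scene");q=bot.snapshot("side")
cv2.imwrite("pics/open.png",np.vstack([p["pixels"][60:320,180:500],q["pixels"][60:320,180:500]]))
plan([.492,.275,.36],down(np.pi-.05),20)
E
```

```text
8.35 [0.644 0.02  0.555] [-0.068  0.613  0.858  1.816  0.     1.563]
n=20 delta_pos [0.41 0.06 0.24] angular [ 0.    0.   -1.13] end [0.49  0.275 0.364]
```

View pics/open.png

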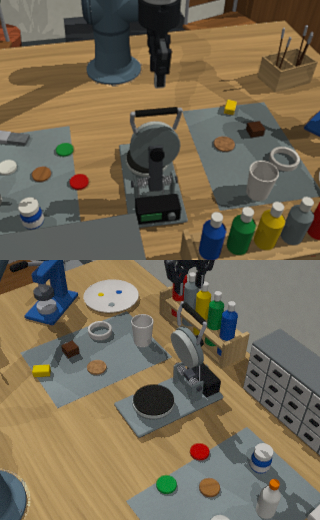

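The lid stands open: its cover is upright at (155,145) in the upper crop, and the bare plate is at (153,400) in the lower crop. Next is the cork.

>>> {"name": "play_rows", "arguments": {"series": [{"delta_pos":[0.34,0.05,0.1],"angular":[0,0,-0.94]},{"delta_pos":[0.34,0.05,0.1],"angular":[0,0,-0.94]},{"delta_pos":[0.34,0.05,0.1],"angular":[0,0,-0.94]},{"delta_pos":[0.34,0.05,0.1],"angular":[0,0,-0.94]},{"delta_pos":[0.34,0.05,0.1],"angular":[0,0,-0.94]},{"delta_pos":[0.34,0.05,0.1],"angular":[0,0,-0.94]},{"delta_pos":[0.34,0.05,0.1],"angular":[0,0,-0.94]},{"delta_pos":[0.34,0.05,0.1],"angular":[0,0,-0.94]},{"delta_pos":[0.34,0.05,0.2],"angular":[0,0,-0.94]},{"delta_pos":[0.34,0.05,0.2],"angular":[0,0,-0.94]}], "gripper": 0.0}}

```text
time: 9.7
tcp_pos: [0.6318, 0.1547, 0.5037]
tool_rot: [[-0.564, 0.826, -0.002], [0.826, 0.564, -0.0], [0.001, -0.002, -1.0]]
ft_force: [-0.4, 0.1, 0.0]
finger_gap: 0.0853
grip_force: 0.0
```

>>> {"name": "play_rows", "arguments": {"series": [{"delta_pos":[0.34,0.05,0.3],"angular":[0,0,-0.94]},{"delta_pos":[0.34,0.05,0.3],"angular":[0,0,-0.94]},{"delta_pos":[0.34,0.05,0.3],"angular":[0,0,-0.94]},{"delta_pos":[0.34,0.05,0.3],"angular":[0,0,-0.94]},{"delta_pos":[0.34,0.05,0.3],"angular":[0,0,-0.94]},{"delta_pos":[0.34,0.05,0.3],"angular":[0,0,-0.94]},{"delta_pos":[0.34,0.05,0.3],"angular":[0,0,-0.94]},{"delta_pos":[0.34,0.05,0.3],"angular":[0,0,-0.94]},{"delta_pos":[0.34,0.05,0.3],"angular":[0,0,-0.94]},{"delta_pos":[0.34,0.05,0.3],"angular":[0,0,-0.94]}]}}

```text
time: 10.95
tcp_pos: [0.5392, 0.2534, 0.3835]
tool_rot: [[-0.951, 0.31, -0.002], [0.31, 0.951, -0.001], [0.002, -0.002, -1.0]]
ft_force: [0.4, 0.6, -0.5]
finger_gap: 0.0851
grip_force: 0.0
```

>>> {"name": "play_rows", "arguments": {"series": [{"delta_pos":[0.34,0.05,0.3],"angular":[0,0,-0.94]},{"delta_pos":[0.34,0.05,0.3],"angular":[0,0,-0.94]},{"delta_pos":[0.34,0.05,0.3],"angular":[0,0,-0.94]},{"delta_pos":[0.34,0.05,0.3],"angular":[0,0,-0.94]},{"delta_pos":[0,0,0],"angular":[0,0,0]}]}}

```text
time: 11.58
tcp_pos: [0.4872, 0.2726, 0.3354]
tool_rot: [[-0.998, 0.055, -0.005], [0.055, 0.998, -0.002], [0.004, -0.002, -1.0]]
ft_force: [0.6, 0.3, -0.0]
finger_gap: 0.0853
grip_force: 0.0
```

```bash
cat >> h.py <<'E'
def disc(c0,zr,r,T,p,satmin=90):
    W=cloud(p,T);px=p["pixels"];hsv=cv2.cvtColor(px,cv2.COLOR_BGR2HSV)
    m=(np.hypot(W[...,0]-c0[0],W[...,1]-c0[1])<r)&(W[...,2]>zr[0])&(W[...,2]<zr[1])&(hsv[...,1]>satmin)
    n,lab,st,_=cv2.connectedComponentsWithStats(m.astype(np.uint8));i=1+np.argmax(st[1:,4]);q=W[lab==i]
    (c,rad)=cv2.minEnclosingCircle(q[:,:2].astype(np.float32))
    print("n",len(q),"enclosing",np.array(c),rad,"mean",q.mean(0),"ext",np.ptp(q,axis=0),"pct mid",(np.percentile(q,1,0)+np.percentile(q,99,0))/2,np.median(px[lab==i],0))
    return np.array(c)
E
python3 - <<'E'
from h import *
s=bot.get_state();T=toolT(s);p=bot.snapshot("wrist");print(s["time"],s["tcp_pos"],s["tool_rot"])
cv2.imwrite("pics/w2.png",p["pixels"])
disc((.492,.275),(.004,.014),.05,T,p)
for r in bot.find_in("cork_center",p)[:2]:print(r["position"],r["score"],world(p,*r["position"],T=T))
E
```

```text
11.575 [0.487 0.273 0.335] [[-0.998  0.055 -0.005]
 [ 0.055  0.998 -0.002]
 [ 0.004 -0.002 -1.   ]]
n 2740 enclosing [0.491 0.279] 0.031953513622283936 mean [0.49  0.279 0.007] ext [0.062 0.063 0.005] pct mid [0.49  0.279 0.007] [ 83. 137. 201.]
[319.9, 190.5] 0.78 [0.488 0.278 0.007]
```

View pics/w2.png

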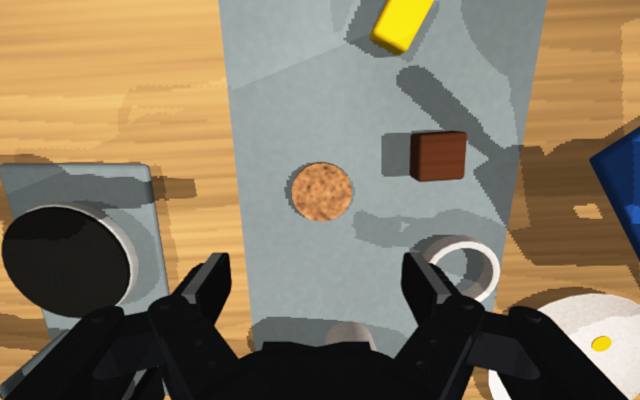

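The cork is at (320,190), and the plate is the black disc at (68,255). The printing block and the tape are clear of the fingers. I measure the plate from here too, then go down.

```bash
python3 - <<'E'
from h import *
T=toolT(bot.get_state());p=bot.snapshot("wrist")
W=cloud(p,T);m=(p["pixels"].max(-1)<70)&(abs(W[...,2]-.05)<.006)&(np.hypot(W[...,0]-.54,W[...,1]-.023)<.09)
q=W[m];print(m.sum(),q.mean(0),cv2.minEnclosingCircle(q[:,:2].astype(np.float32)))
q2=bot.snapshot("side");W=cloud(q2);m=(q2["pixels"].max(-1)<70)&(abs(W[...,2]-.05)<.006)&(np.hypot(W[...,0]-.54,W[...,1]-.023)<.09)
q=W[m];print(m.sum(),q.mean(0),cv2.minEnclosingCircle(q[:,:2].astype(np.float32)))
E
```

```text
10685 [0.536 0.027 0.048] ((0.5397566556930542, 0.025227747857570648), 0.06063028424978256)
985 [0.539 0.019 0.049] ((0.5417317748069763, 0.020912405103445053), 0.0612449012696743)
```

>>> {"name": "play_rows", "arguments": {"series": [{"delta_pos":[-0.07,0.15,0.7],"angular":[0,0,0]},{"delta_pos":[0,0,0.9],"angular":[0,0,0]},{"delta_pos":[0,0,0.9],"angular":[0,0,0]},{"delta_pos":[0,0,0.8],"angular":[0,0,0]},{"delta_pos":[0,0,0.6],"angular":[0,0,0]},{"delta_pos":[0,0,0.2],"angular":[0,0,0]},{"delta_pos":[0,0,0],"angular":[0,0,0]}]}}

```text
time: 12.65
tcp_pos: [0.493, 0.2788, 0.1736]
tool_rot: [[-0.998, 0.056, 0.0], [0.056, 0.998, 0.0], [-0.0, 0.0, -1.0]]
ft_force: [0.6, -0.6, 0.6]
finger_gap: 0.0853
grip_force: 0.0
```

>>> {"name": "play_rows", "arguments": {"series": [{"delta_pos":[0,0,0],"angular":[0,0,0]},{"delta_pos":[0,0,0],"angular":[0,0,0]},{"delta_pos":[0,0,0],"angular":[0,0,0]},{"delta_pos":[0,0,0],"angular":[0,0,0]}], "gripper": 0.5, "force": 20}}

```text
time: 13.15
tcp_pos: [0.4955, 0.2795, 0.1794]
tool_rot: [[-0.998, 0.056, 0.01], [0.056, 0.998, 0.001], [-0.01, 0.002, -1.0]]
ft_force: [-3.9, -5.1, 26.3]
finger_gap: 0.0426
grip_force: 13.3
```

The gap closed to 43 mm with 26 N upward, so the pads slid over the cork. I open, rise and look again.

>>> {"name": "play_rows", "arguments": {"series": [{"delta_pos":[0,0,-0.5],"angular":[0,0,0]},{"delta_pos":[0,0,-1.0],"angular":[0,0,0]},{"delta_pos":[0,0,-0.8],"angular":[0,0,0]},{"delta_pos":[0,0,0],"angular":[0,0,0]},{"delta_pos":[0,0,0],"angular":[0,0,0]}], "gripper": 0.0}}

```text
time: 13.78
tcp_pos: [0.4925, 0.2789, 0.2657]
tool_rot: [[-0.998, 0.055, 0.001], [0.055, 0.998, 0.0], [-0.001, 0.0, -1.0]]
ft_force: [-0.6, -0.9, -0.2]
finger_gap: 0.0855
grip_force: 0.0
```

```bash
python3 - <<'E'
from h import *
s=bot.get_state();T=toolT(s);p=bot.snapshot("wrist");print(s["time"],s["tcp_pos"],s["tool_rot"],s["joint_velocities"])
c=disc((.492,.275),(.004,.03),.06,T,p)
W=cloud(p,T);m=(abs(W[...,2])<.015)&(np.hypot(W[...,0]-c[0],W[...,1]-c[1])>.04)&(np.hypot(W[...,0]-c[0],W[...,1]-c[1])<.06);print("table z",np.median(W[m][:,2]))
E
```

```text
13.775 [0.493 0.279 0.266] [[-0.998  0.055  0.001]
 [ 0.055  0.998  0.   ]
 [-0.001  0.    -1.   ]] [ 0.001  0.02  -0.024 -0.001 -0.002 -0.   ]
n 4453 enclosing [0.492 0.279] 0.0320967398583889 mean [0.491 0.279 0.007] ext [0.063 0.062 0.005] pct mid [0.492 0.279 0.007] [ 82. 135. 198.]
table z -0.000545906728742454
```

>>> {"name": "play_rows", "arguments": {"series": [{"delta_pos":[0,0,0.7],"angular":[0,0,0]},{"delta_pos":[0,0,0.8],"angular":[0,0,0]},{"delta_pos":[0,0,0.6],"angular":[0,0,0]},{"delta_pos":[0,0,0.36],"angular":[0,0,0]},{"delta_pos":[0,0,0],"angular":[0,0,0]},{"delta_pos":[0,0,0],"angular":[0,0,0]}]}}

```text
time: 14.58
tcp_pos: [0.493, 0.2791, 0.1677]
tool_rot: [[-0.998, 0.055, 0.001], [0.055, 0.998, 0.0], [-0.001, 0.001, -1.0]]
ft_force: [-0.1, 1.0, -0.5]
finger_gap: 0.0857
grip_force: 0.0
```

>>> {"name": "play_rows", "arguments": {"series": [{"delta_pos":[0,0,0],"angular":[0,0,0]},{"delta_pos":[0,0,0],"angular":[0,0,0]},{"delta_pos":[0,0,0],"angular":[0,0,0]},{"delta_pos":[0,0,0],"angular":[0,0,0]}], "gripper": 0.32, "force": 20}}

```text
time: 15.08
tcp_pos: [0.4932, 0.2791, 0.1684]
tool_rot: [[-0.998, 0.055, 0.002], [0.055, 0.998, 0.001], [-0.002, 0.001, -1.0]]
ft_force: [-1.8, 0.4, 7.5]
finger_gap: 0.0626
grip_force: 21.4
```

The cork is gripped at a 62.6 mm gap. I lift it and carry it over the plate.

>>> {"name": "play_rows", "arguments": {"series": [{"delta_pos":[0,0,-0.8],"angular":[0,0,0]},{"delta_pos":[0,0,-0.9],"angular":[0,0,0]},{"delta_pos":[0,0,-0.8],"angular":[0,0,0]}]}}

```text
time: 15.45
tcp_pos: [0.4926, 0.2789, 0.2685]
tool_rot: [[-0.998, 0.055, 0.001], [0.055, 0.998, 0.0], [-0.001, 0.001, -1.0]]
ft_force: [0.6, 0.3, -0.1]
finger_gap: 0.0627
grip_force: 22.5
```

>>> {"name": "play_rows", "arguments": {"series": [{"delta_pos":[-0.2,-0.79,0],"angular":[0,0,0]},{"delta_pos":[-0.2,-0.79,0],"angular":[0,0,0]},{"delta_pos":[-0.2,-0.79,0],"angular":[0,0,0]},{"delta_pos":[-0.2,-0.79,0],"angular":[0,0,0]},{"delta_pos":[-0.2,-0.79,0],"angular":[0,0,0]},{"delta_pos":[-0.2,-0.79,0],"angular":[0,0,0]},{"delta_pos":[-0.2,-0.79,0],"angular":[0,0,0]},{"delta_pos":[-0.2,-0.79,0],"angular":[0,0,0]},{"delta_pos":[0,0,0],"angular":[0,0,0]},{"delta_pos":[0,0,0],"angular":[0,0,0]}]}}

```text
time: 16.7
tcp_pos: [0.5423, 0.0232, 0.2671]
tool_rot: [[-0.998, 0.055, -0.0], [0.055, 0.998, 0.001], [0.0, 0.001, -1.0]]
ft_force: [0.0, -0.3, 0.2]
finger_gap: 0.0628
grip_force: 22.5
```

```bash
python3 - <<'E'
from h import *
s=bot.get_state();T=toolT(s);p=bot.snapshot("wrist");print(s["time"],s["tcp_pos"],s["tool_rot"],s["finger_gap"],s["grip_force"])
cv2.imwrite("pics/w3.png",p["pixels"])
W=cloud(p,T);px=p["pixels"];hsv=cv2.cvtColor(px,cv2.COLOR_BGR2HSV)
g=np.array(s["tcp_pos"])
m=(np.hypot(W[...,0]-g[0],W[...,1]-g[1])<.04)&(W[...,2]>g[2]-.19)&(W[...,2]<g[2]-.14)&(hsv[...,1]>90)
q=W[m];print("cork",len(q),cv2.minEnclosingCircle(q[:,:2].astype(np.float32)),np.percentile(q,[2,50,98],axis=0))
m=(px.max(-1)<75)&(abs(W[...,2]-.05)<.006)&(np.hypot(W[...,0]-.54,W[...,1]-.023)<.09)
q=W[m];print("plate",len(q),cv2.minEnclosingCircle(q[:,:2].astype(np.float32)),np.median(q[:,2]))
E
```

```text
16.7 [0.542 0.023 0.267] [[-0.998  0.055 -0.   ]
 [ 0.055  0.998  0.001]
 [ 0.     0.001 -1.   ]] 0.06279094216968258 22.512744069099426
cork 11692 ((0.5417835116386414, 0.02482212893664837), 0.032837964594364166) [[ 0.511 -0.004  0.102]
 [ 0.538  0.025  0.105]
 [ 0.569  0.053  0.107]]
plate 12247 ((0.5399871468544006, 0.024565916508436203), 0.0599420927464962) 0.04885904937404689
```

View pics/w3.png

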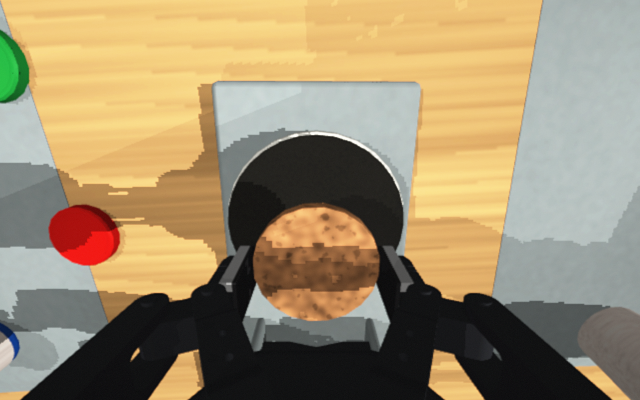

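The cork hangs level at (316,262) above the black plate, within 1 mm of its centre. I lower it and release.

>>> {"name": "play_rows", "arguments": {"series": [{"delta_pos":[0.02,0,0.4],"angular":[0,0,0]},{"delta_pos":[0,0,0.4],"angular":[0,0,0]},{"delta_pos":[0,0,0.25],"angular":[0,0,0]},{"delta_pos":[0,0,0.12],"angular":[0,0,0]},{"delta_pos":[0,0,0],"angular":[0,0,0]},{"delta_pos":[0,0,0],"angular":[0,0,0]}]}}

```text
time: 17.5
tcp_pos: [0.542, 0.023, 0.2208]
tool_rot: [[-0.998, 0.055, 0.001], [0.055, 0.998, 0.0], [-0.001, 0.0, -1.0]]
ft_force: [-0.4, -0.9, -0.5]
finger_gap: 0.0626
grip_force: 22.5
```

>>> {"name": "play_rows", "arguments": {"series": [{"delta_pos":[0,0,0.05],"angular":[0,0,0]},{"delta_pos":[0,0,0],"angular":[0,0,0]}]}}

```text
time: 17.75
tcp_pos: [0.5419, 0.0229, 0.2185]
tool_rot: [[-0.998, 0.055, 0.001], [0.055, 0.998, 0.0], [-0.001, 0.0, -1.0]]
ft_force: [0.2, 0.8, 1.2]
finger_gap: 0.063
grip_force: 22.5
```

>>> {"name": "play_rows", "arguments": {"series": [{"delta_pos":[0,0,0],"angular":[0,0,0]},{"delta_pos":[0,0,0],"angular":[0,0,0]},{"delta_pos":[0,0,0],"angular":[0,0,0]}], "gripper": 0.0}}

```text
time: 18.12
tcp_pos: [0.5417, 0.023, 0.2183]
tool_rot: [[-0.998, 0.055, -0.0], [0.055, 0.998, 0.0], [0.0, 0.0, -1.0]]
ft_force: [-1.0, -0.2, 0.5]
finger_gap: 0.0852
grip_force: 0.0
```

>>> {"name": "play_rows", "arguments": {"series": [{"delta_pos":[0,0,-0.5],"angular":[0,0,0]},{"delta_pos":[0,0,-0.9],"angular":[0,0,0]},{"delta_pos":[0,0,-1.0],"angular":[0,0,0]},{"delta_pos":[0,0,0],"angular":[0,0,0]},{"delta_pos":[0,0,0],"angular":[0,0,0]}]}}

```text
time: 18.75
tcp_pos: [0.5415, 0.023, 0.3138]
tool_rot: [[-0.998, 0.055, -0.0], [0.055, 0.998, 0.0], [0.0, 0.0, -1.0]]
ft_force: [-0.2, -0.2, -0.5]
finger_gap: 0.0853
grip_force: 0.0
```

```bash
python3 - <<'E'
from h import *
s=bot.get_state();T=toolT(s);p=bot.snapshot("wrist");print(s["time"],s["tcp_pos"])
disc((.541,.024),(.045,.075),.06,T,p)
W=cloud(p,T);px=p["pixels"]
m=(px.max(-1)<75)&(abs(W[...,2]-.05)<.006)&(np.hypot(W[...,0]-.54,W[...,1]-.023)<.09)
q=W[m];print("plate",len(q),cv2.minEnclosingCircle(q[:,:2].astype(np.float32)),np.median(q[:,2]))
E
```

```text
18.75 [0.541 0.023 0.314]
n 4843 enclosing [0.543 0.024] 0.03453149273991585 mean [0.539 0.025 0.056] ext [0.068 0.067 0.012] pct mid [0.541 0.025 0.053] [ 91. 148. 214.]
plate 10412 ((0.5400739312171936, 0.02443583682179451), 0.05996458977460861) 0.04884921921505091
```

>>> {"name": "play_rows", "arguments": {"series": [{"delta_pos":[0.05,-0.95,0],"angular":[0,0,0]},{"delta_pos":[0.05,-0.95,0],"angular":[0,0,0]},{"delta_pos":[0.05,-0.95,0],"angular":[0,0,0]},{"delta_pos":[0.05,-0.95,0],"angular":[0,0,0]},{"delta_pos":[0.05,-0.95,0],"angular":[0,0,0]},{"delta_pos":[0.05,-0.95,0],"angular":[0,0,0]},{"delta_pos":[0.05,-0.95,0],"angular":[0,0,0]},{"delta_pos":[0.05,-0.95,0],"angular":[0,0,0]},{"delta_pos":[0,0,0],"angular":[0,0,0]},{"delta_pos":[0,0,0],"angular":[0,0,0]}]}}

```text
time: 20.05
tcp_pos: [0.5084, -0.2791, 0.3129]
tool_rot: [[-0.998, 0.055, -0.002], [0.055, 0.998, 0.002], [0.002, 0.002, -1.0]]
ft_force: [0.1, -0.2, -0.2]
finger_gap: 0.0857
grip_force: 0.0
```

```bash
python3 - <<'E'
from h import *
s=bot.get_state();T=toolT(s);p=bot.snapshot("wrist");print(s["time"],s["tcp_pos"],s["tool_rot"])
cv2.imwrite("pics/w4.png",p["pixels"])
disc((.508,-.281),(.004,.016),.05,T,p)
for r in bot.find_in("blank_center",p)[:3]:print(r["position"],r["score"],world(p,*r["position"],T=T))
E
```

```text
20.05 [ 0.508 -0.279  0.313] [[-0.998  0.055 -0.002]
 [ 0.055  0.998  0.002]
 [ 0.002  0.002 -1.   ]]
n 2291 enclosing [ 0.507 -0.28 ] 0.027044199407100677 mean [ 0.505 -0.279  0.008] ext [0.052 0.053 0.007] pct mid [ 0.506 -0.279  0.008] [ 53. 110. 181.]
[390.8, 90.4] 0.8 [ 0.417 -0.206  0.009]
[415.3, 231.1] 0.77 [ 0.552 -0.179  0.008]
[204.8, 150.1] 0.69 [ 0.459 -0.377  0.008]
```

View pics/w4.png

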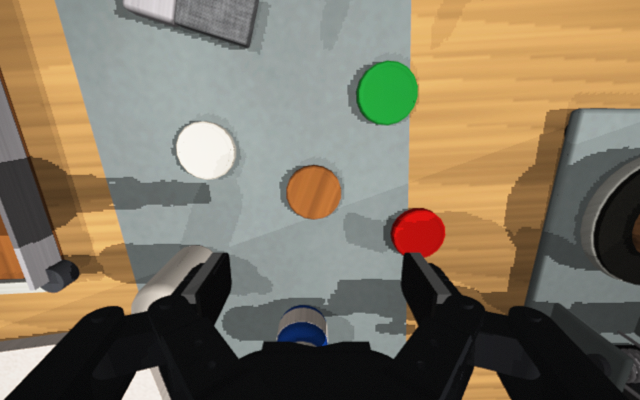

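The wooden blank is at (314,191) and matches the measured (0.506,-0.279). The detector points are the green, red and white decoys. The fingers have room.

>>> {"name": "play_rows", "arguments": {"series": [{"delta_pos":[0.06,0,0.7],"angular":[0,0,0]},{"delta_pos":[0,0,0.9],"angular":[0,0,0]},{"delta_pos":[0,0,0.9],"angular":[0,0,0]},{"delta_pos":[0,0,0.7],"angular":[0,0,0]},{"delta_pos":[0,0,0.31],"angular":[0,0,0]},{"delta_pos":[0,0,0],"angular":[0,0,0]},{"delta_pos":[0,0,0],"angular":[0,0,0]}]}}

```text
time: 21.02
tcp_pos: [0.5073, -0.2797, 0.1751]
tool_rot: [[-0.998, 0.055, 0.002], [0.055, 0.998, -0.001], [-0.002, -0.001, -1.0]]
ft_force: [0.6, 0.1, 0.3]
finger_gap: 0.0853
grip_force: 0.0
```

>>> {"name": "play_rows", "arguments": {"series": [{"delta_pos":[0,0,0],"angular":[0,0,0]},{"delta_pos":[0,0,0],"angular":[0,0,0]},{"delta_pos":[0,0,0],"angular":[0,0,0]},{"delta_pos":[0,0,0],"angular":[0,0,0]}], "gripper": 0.43, "force": 20}}

```text
time: 21.52
tcp_pos: [0.5069, -0.2799, 0.1751]
tool_rot: [[-0.998, 0.055, 0.002], [0.055, 0.998, -0.001], [-0.002, -0.001, -1.0]]
ft_force: [-0.6, 1.4, 5.4]
finger_gap: 0.0525
grip_force: 20.1
```

>>> {"name": "play_rows", "arguments": {"series": [{"delta_pos":[0,0,-0.6],"angular":[0,0,0]},{"delta_pos":[0,0,-0.9],"angular":[0,0,0]},{"delta_pos":[0,0,-0.9],"angular":[0,0,0]},{"delta_pos":[0,0,-0.5],"angular":[0,0,0]}]}}

```text
time: 22.02
tcp_pos: [0.507, -0.2799, 0.2923]
tool_rot: [[-0.998, 0.055, 0.003], [0.055, 0.998, -0.002], [-0.003, -0.002, -1.0]]
ft_force: [0.1, 0.1, -0.2]
finger_gap: 0.0521
grip_force: 21.1
```

>>> {"name": "play_rows", "arguments": {"series": [{"delta_pos":[-0.055,0.955,0],"angular":[0,0,0]},{"delta_pos":[-0.055,0.955,0],"angular":[0,0,0]},{"delta_pos":[-0.055,0.955,0],"angular":[0,0,0]},{"delta_pos":[-0.055,0.955,0],"angular":[0,0,0]},{"delta_pos":[-0.055,0.955,0],"angular":[0,0,0]},{"delta_pos":[-0.055,0.955,0],"angular":[0,0,0]},{"delta_pos":[-0.055,0.955,0],"angular":[0,0,0]},{"delta_pos":[-0.055,0.955,0],"angular":[0,0,0]},{"delta_pos":[0,0,0],"angular":[0,0,0]},{"delta_pos":[0,0,0],"angular":[0,0,0]}]}}

```text
time: 23.28
tcp_pos: [0.541, 0.0244, 0.29]
tool_rot: [[-0.998, 0.055, 0.0], [0.055, 0.998, -0.0], [-0.0, -0.0, -1.0]]
ft_force: [0.6, -0.1, -0.9]
finger_gap: 0.0522
grip_force: 21.2
```

```bash
python3 - <<'E'
from h import *
s=bot.get_state();T=toolT(s);p=bot.snapshot("wrist");print(s["time"],s["tcp_pos"],s["finger_gap"],s["grip_force"])
cv2.imwrite("pics/w5.png",p["pixels"])
W=cloud(p,T);px=p["pixels"];hsv=cv2.cvtColor(px,cv2.COLOR_BGR2HSV)
g=np.array(s["tcp_pos"])
m=(np.hypot(W[...,0]-g[0],W[...,1]-g[1])<.035)&(W[...,2]>g[2]-.19)&(W[...,2]<g[2]-.14)&(hsv[...,1]>90)
q=W[m];print("blank",len(q),cv2.minEnclosingCircle(q[:,:2].astype(np.float32)),np.percentile(q,[1,50,99],axis=0))
A=np.c_[q[:,:2]-q[:,:2].mean(0),np.ones(len(q))];print("slope",np.linalg.lstsq(A,q[:,2],rcond=None)[0])
E
```

```text
23.275 [0.541 0.024 0.29 ] 0.052243797319488486 21.230906546115875
blank 7845 ((0.5401284694671631, 0.02573678269982338), 0.02720922790467739) [[0.514 0.001 0.115]
 [0.537 0.026 0.123]
 [0.564 0.051 0.125]]
slope [ 0.028 -0.     0.123]
```

View pics/w5.png

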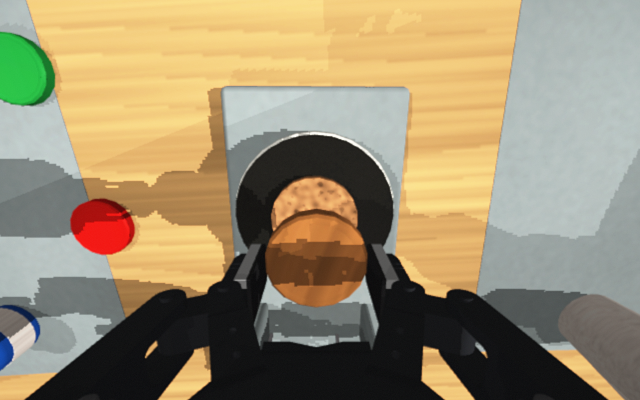

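The blank is held level at (316,258), with the cork below it at (315,205) centred on the plate. I lower it.

>>> {"name": "play_rows", "arguments": {"series": [{"delta_pos":[0,-0.01,0.5],"angular":[0,0,0]},{"delta_pos":[0,0,0.5],"angular":[0,0,0]},{"delta_pos":[0,0,0.25],"angular":[0,0,0]},{"delta_pos":[0,0,0.13],"angular":[0,0,0]},{"delta_pos":[0,0,0],"angular":[0,0,0]},{"delta_pos":[0,0,0],"angular":[0,0,0]}]}}

```text
time: 24.08
tcp_pos: [0.5414, 0.0241, 0.2353]
tool_rot: [[-0.998, 0.055, 0.001], [0.055, 0.998, -0.0], [-0.001, 0.0, -1.0]]
ft_force: [-0.2, -0.4, 0.0]
finger_gap: 0.0523
grip_force: 21.2
```

>>> {"name": "play_rows", "arguments": {"series": [{"delta_pos":[0,0,0.05],"angular":[0,0,0]},{"delta_pos":[0,0,0],"angular":[0,0,0]}]}}

```text
time: 24.32
tcp_pos: [0.5414, 0.0242, 0.2331]
tool_rot: [[-0.998, 0.055, 0.001], [0.055, 0.998, -0.0], [-0.001, 0.0, -1.0]]
ft_force: [1.6, 0.2, 1.0]
finger_gap: 0.0526
grip_force: 21.3
```

>>> {"name": "play_rows", "arguments": {"series": [{"delta_pos":[0,0,0],"angular":[0,0,0]},{"delta_pos":[0,0,0],"angular":[0,0,0]},{"delta_pos":[0,0,0],"angular":[0,0,0]}], "gripper": 0.0}}

```text
time: 24.7
tcp_pos: [0.5409, 0.0242, 0.2326]
tool_rot: [[-0.998, 0.055, -0.0], [0.055, 0.998, 0.0], [0.0, 0.0, -1.0]]
ft_force: [-0.2, -0.2, 0.0]
finger_gap: 0.0852
grip_force: 0.0
```

>>> {"name": "play_rows", "arguments": {"series": [{"delta_pos":[0,0,-0.4],"angular":[0,0,0]},{"delta_pos":[0,0,-0.8],"angular":[0,0,0]},{"delta_pos":[0,0,-1.0],"angular":[0,0,0]},{"delta_pos":[0,0,0],"angular":[0,0,0]},{"delta_pos":[0,0,0],"angular":[0,0,0]}]}}

```text
time: 25.32
tcp_pos: [0.5408, 0.0242, 0.3202]
tool_rot: [[-0.998, 0.055, -0.0], [0.055, 0.998, 0.0], [0.0, 0.0, -1.0]]
ft_force: [0.2, 0.0, -0.4]
finger_gap: 0.0854
grip_force: 0.0
```

```bash
python3 - <<'E'
from h import *
s=bot.get_state();T=toolT(s);p=bot.snapshot("wrist");print(s["time"],s["tcp_pos"],s["tool_rot"][:,2],s["joint_pos"])
cv2.imwrite("pics/w6.png",p["pixels"])
print("blank top");disc((.541,.024),(.0635,.08),.06,T,p)
print("cork");disc((.541,.024),(.0525,.0615),.06,T,p)
sd=bot.snapshot("side");W=cloud(sd);px=sd["pixels"]
m=(px.max(-1)<60)&(W[...,2]>.29)&(W[...,2]<.34)&(abs(W[...,0]-.65)<.06)&(abs(W[...,1]-.02)<.07)
q=W[m];print("handle",m.sum(),np.percentile(q,[2,50,98],axis=0))
plan([.60,.02,.56],down(np.pi/2-.058),23)
E
```

```text
25.325 [0.541 0.024 0.32 ] [-0.  0. -1.] [-0.072  0.349 -0.183  1.039  0.    -0.017]
blank top
n 3296 enclosing [0.541 0.026] 0.02726355567574501 mean [0.54  0.026 0.066] ext [0.053 0.053 0.005] pct mid [0.54  0.026 0.066] [ 60. 122. 197.]
cork
n 1021 enclosing [0.541 0.024] 0.03214501962065697 mean [0.529 0.021 0.057] ext [0.063 0.063 0.009] pct mid [0.541 0.024 0.057] [ 63. 105. 158.]
handle 160 [[ 0.652 -0.03   0.308]
 [ 0.657  0.015  0.316]
 [ 0.669  0.056  0.32 ]]
n=23 delta_pos [-0.05  0.05 -0.26] angular [-0.   -0.    0.98] end [0.599 0.023 0.558]
```

View pics/w6.png

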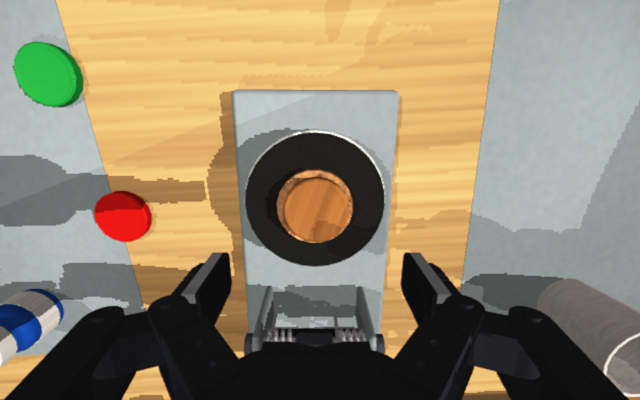

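The stack sits concentric on the plate at (315,200): cork and blank are 2 mm apart and within 2 mm of the plate centre. Now I rise, turn 90° and go back to the handle.

>>> {"name": "play_rows", "arguments": {"series": [{"delta_pos":[0,0,-0.6],"angular":[0,0,0.98]},{"delta_pos":[0,0,-0.6],"angular":[0,0,0.98]},{"delta_pos":[0,0,-0.6],"angular":[0,0,0.98]},{"delta_pos":[0,0,-0.6],"angular":[0,0,0.98]},{"delta_pos":[0,0,-0.6],"angular":[0,0,0.98]},{"delta_pos":[0,0,-0.6],"angular":[0,0,0.98]},{"delta_pos":[0,0,-0.6],"angular":[0,0,0.98]},{"delta_pos":[0,0,-0.6],"angular":[0,0,0.98]},{"delta_pos":[0,0,-0.6],"angular":[0,0,0.98]},{"delta_pos":[0,0,-0.6],"angular":[0,0,0.98]}], "gripper": 0.35}}

```text
time: 26.68
tcp_pos: [0.5411, 0.0242, 0.56]
tool_rot: [[-0.737, 0.676, -0.003], [0.676, 0.737, 0.0], [0.002, -0.002, -1.0]]
ft_force: [0.8, 0.1, 0.2]
finger_gap: 0.0558
grip_force: 0.0
```

>>> {"name": "play_rows", "arguments": {"series": [{"delta_pos":[0,0,0],"angular":[0,0,0.98]},{"delta_pos":[0,0,0],"angular":[0,0,0.98]},{"delta_pos":[0,0,0],"angular":[0,0,0.98]},{"delta_pos":[0,0,0],"angular":[0,0,0.98]},{"delta_pos":[0,0,0],"angular":[0,0,0.98]},{"delta_pos":[0,0,0],"angular":[0,0,0.98]},{"delta_pos":[0,0,0],"angular":[0,0,0.98]},{"delta_pos":[0,0,0],"angular":[0,0,0.98]},{"delta_pos":[0,0,0],"angular":[0,0,0.98]},{"delta_pos":[0,0,0],"angular":[0,0,0.98]}]}}

```text
time: 27.92
tcp_pos: [0.5412, 0.0242, 0.5591]
tool_rot: [[-0.144, 0.99, -0.003], [0.99, 0.144, 0.0], [0.001, -0.003, -1.0]]
ft_force: [-0.6, 0.7, -0.8]
finger_gap: 0.0553
grip_force: 0.0
```

>>> {"name": "play_rows", "arguments": {"series": [{"delta_pos":[0,0,0],"angular":[0,0,0.98]},{"delta_pos":[0,0,0],"angular":[0,0,0.98]},{"delta_pos":[0,0,0],"angular":[0,0,0.98]},{"delta_pos":[0,0.73,0],"angular":[0,0,0]},{"delta_pos":[0,0.73,0],"angular":[0,0,0]},{"delta_pos":[0,0.73,0],"angular":[0,0,0]},{"delta_pos":[0,0.73,0],"angular":[0,0,0]},{"delta_pos":[0,0,0],"angular":[0,0,0]},{"delta_pos":[0,0,0],"angular":[0,0,0]}]}}

```text
time: 29.05
tcp_pos: [0.6576, 0.0174, 0.5597]
tool_rot: [[0.058, 0.998, -0.002], [0.998, -0.058, 0.0], [0.0, -0.002, -1.0]]
ft_force: [-0.2, 0.3, 0.2]
finger_gap: 0.0557
grip_force: 0.0
```

```bash
python3 - <<'E'
from h import *
s=bot.get_state();T=toolT(s);p=bot.snapshot("wrist");print(s["time"],s["tcp_pos"],s["tool_rot"],s["joint_pos"])
W=cloud(p,T);px=p["pixels"]
m=(px.max(-1)<60)&(W[...,2]>.295)&(W[...,2]<.335)&(abs(W[...,0]-.658)<.04)&(abs(W[...,1]-.018)<.06)
q=W[m];print("handle",m.sum(),np.percentile(q,[2,50,98],axis=0))
E
```

```text
29.05 [0.658 0.017 0.56 ] [[ 0.058  0.998 -0.002]
 [ 0.998 -0.058  0.   ]
 [ 0.    -0.002 -1.   ]] [-0.07   0.682  1.     1.891  0.     1.559]
handle 2154 [[ 0.653 -0.025  0.312]
 [ 0.661  0.023  0.317]
 [ 0.669  0.062  0.319]]
```

>>> {"name": "play_rows", "arguments": {"series": [{"delta_pos":[0,0.07,0.4],"angular":[0,0,0]},{"delta_pos":[0,0,0.6],"angular":[0,0,0]},{"delta_pos":[0,0,0.6],"angular":[0,0,0]},{"delta_pos":[0,0,0.45],"angular":[0,0,0]},{"delta_pos":[0,0,0.2],"angular":[0,0,0]},{"delta_pos":[0,0,0],"angular":[0,0,0]}]}}

```text
time: 29.85
tcp_pos: [0.6594, 0.0174, 0.4713]
tool_rot: [[0.058, 0.998, -0.0], [0.998, -0.058, 0.0], [0.0, -0.0, -1.0]]
ft_force: [0.3, -0.3, 0.3]
finger_gap: 0.0554
grip_force: 0.0
```

>>> {"name": "play_rows", "arguments": {"series": [{"delta_pos":[0,0,0],"angular":[0,0,0]},{"delta_pos":[0,0,0],"angular":[0,0,0]},{"delta_pos":[0,0,0],"angular":[0,0,0]},{"delta_pos":[0,0,0],"angular":[0,0,0]}], "gripper": 1.0, "force": 30}}

```text
time: 30.35
tcp_pos: [0.6608, 0.0172, 0.4717]
tool_rot: [[0.058, 0.998, 0.003], [0.998, -0.058, -0.0], [0.0, 0.003, -1.0]]
ft_force: [1.8, 0.3, 4.2]
finger_gap: 0.015
grip_force: 29.9
```

>>> {"name": "play_rows", "arguments": {"series": [{"delta_pos":[0,-0.25,0.01],"angular":[0,0,0]},{"delta_pos":[0,-0.25,0.02],"angular":[0,0,0]},{"delta_pos":[0,-0.25,0.03],"angular":[0,0,0]},{"delta_pos":[0,-0.25,0.04],"angular":[0,0,0]},{"delta_pos":[0,-0.25,0.05],"angular":[0,0,0]},{"delta_pos":[0,-0.25,0.06],"angular":[0,0,0]},{"delta_pos":[0,-0.24,0.07],"angular":[0,0,0]},{"delta_pos":[0,-0.24,0.08],"angular":[0,0,0]},{"delta_pos":[0,-0.23,0.09],"angular":[0,0,0]},{"delta_pos":[0,-0.23,0.1],"angular":[0,0,0]}]}}

```text
time: 31.6
tcp_pos: [0.5634, 0.023, 0.4497]
tool_rot: [[0.058, 0.998, 0.004], [0.998, -0.058, 0.0], [0.0, 0.004, -1.0]]
ft_force: [2.3, -0.0, 3.7]
finger_gap: 0.0148
grip_force: 32.4
```

```bash
cat > ang.py <<'E'
from h import *
s=bot.get_state();print(s["time"],s["tcp_pos"],s["tool_rot"][:,2],s["ft_force"],s["joint_velocities"])
h=np.array([.6603,.0165,.08]);X=np.array([.9983,-.058,0])
g=np.array(s["tcp_pos"])+.160*np.array(s["tool_rot"])[:,2];d=g-h
print("x-based theta",np.arccos(-d@X/.2315)-.1737,"z-based",np.arcsin(min(1,d[2]/.2315))-.1737)
for n in ("side","scene"):
    p=bot.snapshot(n);W=cloud(p)-h;l=np.stack([W@X,W@np.array([.058,.9983,0]),W[...,2]],-1)
    m=(np.hypot(l[...,0],l[...,2])<.2)&(np.hypot(l[...,0],l[...,2])>.06)&(abs(l[...,1])<.075)&(l[...,2]>.03)&(l[...,0]<.05)
    q=l[m][:,[0,2]];print(n,m.sum(),"mean dir",np.arctan2(q.mean(0)[1],-q.mean(0)[0]))
E
python3 ang.py
```

```text
31.6 [0.563 0.023 0.45 ] [ 0.004  0.    -1.   ] [ 2.326 -0.033  3.71 ] [-0.002 -0.157 -0.309 -0.147 -0.001 -0.001]
x-based theta 0.9669871218264245 z-based 0.9593144125850226
side 700 mean dir 1.0627763775052341
scene 2005 mean dir 1.1821952161652536
```

>>> {"name": "play_rows", "arguments": {"series": [{"delta_pos":[0,-0.2,0.1],"angular":[0,0,0]},{"delta_pos":[0,-0.2,0.11],"angular":[0,0,0]},{"delta_pos":[0,-0.2,0.12],"angular":[0,0,0]},{"delta_pos":[0,-0.2,0.13],"angular":[0,0,0]},{"delta_pos":[0,0,0],"angular":[0,0,0]},{"delta_pos":[0,0,0],"angular":[0,0,0]},{"delta_pos":[0,0,0],"angular":[0,0,0]},{"delta_pos":[0,0,0],"angular":[0,0,0]}]}}

```text
time: 32.7
tcp_pos: [0.5311, 0.0248, 0.4302]
tool_rot: [[0.058, 0.998, -0.0], [0.998, -0.058, 0.0], [0.0, -0.0, -1.0]]
ft_force: [-0.1, 1.1, -0.9]
finger_gap: 0.0149
grip_force: 32.6
```

```bash
cat >> ang.py <<'E'
p=bot.snapshot("side");W=cloud(p)
g=np.array(s["tcp_pos"]);cv2.imwrite("pics/fin.png",cv2.resize(p["pixels"][60:300,220:480],None,fx=2,fy=2))
m=(np.hypot(W[...,0]-.54,W[...,1]-.0245)<.05)&(W[...,2]>.053)&(W[...,2]<.08);print("stack",m.sum(),W[m].mean(0) if m.any() else 0)
l=W-h;x=l@X;y=l@np.array([.058,.9983,0]);z=l[...,2]
# cover: points on lid beyond, fit line of x-z
m=(abs(y)<.06)&(np.hypot(x,z)<.19)&(np.hypot(x,z)>.08)&(z>.03)&(x<0);q=np.c_[x[m],z[m]]
print("cover",len(q),np.linalg.svd(q-q.mean(0),full_matrices=False)[2][0],q.mean(0))
E
python3 ang.py
```

```text
32.7 [0.531 0.025 0.43 ] [-0.  0. -1.] [-0.148  1.099 -0.85 ] [-0.    -0.001  0.001 -0.001 -0.     0.001]
x-based theta 0.8030962208720976 z-based 0.7902160659732841
side 773 mean dir 0.9272423588989064
scene 1929 mean dir 1.0288555157349317
stack 330 [0.538 0.017 0.063]
cover 719 [-0.9    0.435] [-0.086  0.113]
```

View pics/fin.png

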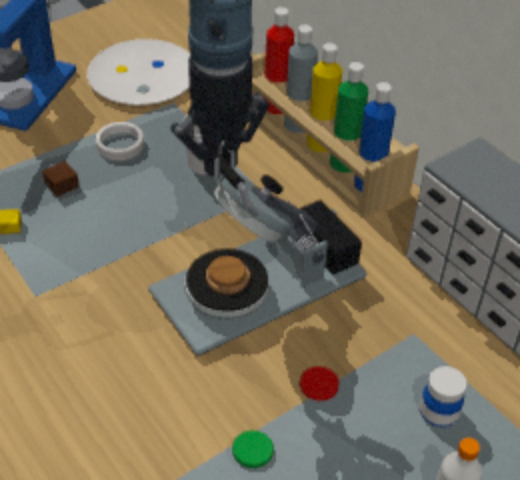

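The stack is centred on the plate at (228,275). The gripper holds the lid at the handle at (220,165), at rest at about 0.80 rad, so I hand it in.

```bash
python3 -c "
from station import bot
print(bot.job_done())"
```

```text
the job is handed in; nothing more can be done
None
```

I handed the job in with the cork and blank stacked within about 2 mm of the plate's centre and the gripper holding the lid by its handle, at rest at about 0.80 rad, just below the balance point; no pass/fail result came back.

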